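# Refit the filters of the print studio's vapour unit and hold the canister locked

### The job

Get the bench vapour filter unit ready to run: first push its open blue pre-filter drawer home until it clicks into its catch. Then pick up the carbon canister by its orange grip, put it into the collar on top of the unit with the grip lined up with the white marks, push it down against the spring until its flange is flush on the collar, and turn it clockwise a quarter turn, as far as it goes, to the red marks. Finish while still holding it pressed flush and turned to its stop, so that I can do up the locking screw (let go and the spring lifts it again); do not knock over or shift the mug, paint bottle, paint jar or tape roll.

Things in the scene. Friction and masses are not known exactly. Their poses are not given: they have to be found in the camera images.
- filter_unit: Fixed grey steel bench filter unit, 250 (its x, depth) x 260 (its y, width) x 125 mm (height), standing on the table; origin: centre of its underside, on the table. Its front, with the drawer, faces its own -x. It stands turned by up to 0.25 rad.
- prefilter_drawer (a joint): Opening of the blue-fronted pre-filter drawer in the unit's front, m: 0 = home, grows as it comes out along the unit's -x (up to 0.12; starts 0.04 to 0.085 out). Friction is about 1 N. From about 12 to 5 mm out a sprung roller catch resists (5 N in all); over the last 4 mm it snaps the drawer home and holds it at 0. No need to grip it: pushing its front in is enough.
- drawer_front (a point): Point at the middle of the width of the flat blue drawer front, on its outer face (face 204 mm wide, from 42 to 122 mm above the table; this point is 98 mm above the table). It moves with the drawer; at home it is 137 mm in front (-x) of the unit's origin. Axes as the unit's: the face looks to -x. A finger lip 120 mm wide runs along the face's bottom, up to 54 mm above the table, and stands out 14 mm.
- collar_top (a point): Centre of the mouth of the black round collar on top of the unit, at its top face, 149 mm above the table (24 mm above the unit's top panel) and 45 mm in front (-x) of the unit's origin. Axes as the unit's, z up. Collar 100 mm across outside, bore 60 mm. Pressed flush, the canister turns freely, clockwise seen from above, by 85 degrees to a hard stop; anticlockwise is blocked.
- slot_mark (a point): One of the two white marks on the collar's top face (47 mm from its axis; the other is opposite), each above a slot for a lug: that line lies 5 degrees clockwise (from above) of the unit's x axis. The canister goes in only with its grip and lugs along this line, with about 5 degrees of play each way.
- lock_mark (a point): One of the two red marks on the collar's top face (47 mm from its axis; the other is opposite). That line is the unit's y axis, along its front: grip and lugs lie along it when the canister is turned to its stop.
- spring_seat (a joint): Sprung plate in the collar's bore, m pressed down: 0 = at rest, 14 mm below the collar's mouth; 0.014 with the canister flush. About 6.5 N starts it, 13 N holds it at 0.014. Unless pressed down at least 10 mm the lugs cannot turn; turned and released, the canister is lifted 4 mm, until its lugs catch under the collar's lip.
- canister_grip (a point): Grasp point in the orange bar grip on top of the loose carbon canister, on its axis. Flat-sided bar, 66 mm long (this point's x), 18 mm thick (its y), from 24 mm below this point to 12 mm above it. z is up, along the axis. The top of the round body (86 mm across, 56 mm high) is 24 mm below this point. Half a turn makes no difference. Seated flush, this point is 80 mm above the collar's mouth.
- canister: The carbon canister (black ends, perforated metal side, orange grip), about 0.45 kg, upright on the table at the start. Origin: centre of the spigot's end face, 108 mm below the grasp point. The spigot is 56 mm across, tapered to 48 mm at its end. Two lugs 11 mm wide stand out 6.5 mm from it, under the ends of the grip, 5 to 11 mm above this origin.
- canister_flange (a point): Centre of the underside of the canister's body (the flange that comes to lie on the collar), 28 mm above the canister's origin, 80 mm below the grasp point.
- mug: Bystander: grey-teal mug, 82 mm wide, 95 mm high, origin: centre of its underside. Leave it where it is.
- paint_bottle: Bystander: ochre paint bottle, 52 mm wide, 150 mm high, origin: centre of its underside. Leave it where it is.
- paint_jar: Bystander: orange paint jar, 68 mm wide, 105 mm high, origin: centre of its underside. Leave it where it is.
- tape_roll: Bystander: roll of brown tape lying flat, 92 mm wide, 36 mm high, origin: centre of its underside. Leave it where it is.
Not all that is in view belongs to the job. What is shaped like the canister but purple or yellow is not meant.

How it is judged (in metres and radians):
On the way, in this order (a step that is already met when the one before it is completed fails the run):
1. the pre-filter drawer is home in its catch (value of joint prefilter_drawer below 0.002 m), for 0.3 s.
2. the canister's spigot is in the collar, its grip still at the white marks (horizontal distance between canister_grip and collar_top below 0.008 m and z of canister_flange in the frame of collar_top below 0.025 m and angle between the x axis of canister_grip and the x axis of collar_top, either way round below 0.3 rad), for 0.1 s.
At the end, for the whole second after the job is handed in: The drawer is home (within 2 mm); the canister stands upright in the collar, centred within 6 mm, its flange flush (within 2 mm) and its grip within 0.12 rad of the locked direction at the stop; it is at rest and the gripper still holds it (more than 2 N) (value of joint prefilter_drawer below 0.002 m and horizontal distance between canister_grip and collar_top below 0.006 m and z of canister_flange in the frame of collar_top below 0.002 m and angle between canister_grip's own z axis and vertical below 0.06 rad and angle between the x axis of canister_grip and the y axis of collar_top, either way round below 0.12 rad and contact force between the fingers and canister above 2 N and linear speed of canister below 0.02 m/s and angular speed of canister below 0.1 rad/s); the arm keeps its last pose, push and grip.
It fails at once if the mug was shifted by more than 25 mm or tipped over (distance of mug from where it was at the start of the episode above 0.025 m or angle between mug's own z axis and vertical above 0.3 rad).
It fails at once if the paint bottle was shifted by more than 25 mm or tipped over (distance of paint_bottle from where it was at the start of the episode above 0.025 m or angle between paint_bottle's own z axis and vertical above 0.3 rad).
It fails at once if the paint jar was shifted by more than 25 mm or tipped over (distance of paint_jar from where it was at the start of the episode above 0.025 m or angle between paint_jar's own z axis and vertical above 0.3 rad).
It fails at once if the tape roll was shifted by more than 25 mm or tipped over (distance of tape_roll from where it was at the start of the episode above 0.025 m or angle between tape_roll's own z axis and vertical above 0.3 rad).
It fails at once if the canister was tipped over or turned on its side (angle between canister_grip's own z axis and vertical above 0.6 rad).
It also fails if it takes over 58 s, if anything falls off the work surface, if the arm or the gripper's body presses on something with over 40 N, if the wrist force passes 120 N, or if a joint passes its speed limit or range.

### The arm

A 6-joint arm with a two-finger parallel gripper is mounted at the origin on the work surface. World frame = base frame: x ahead of the robot, y to its left, z up, the work surface at z = 0. Lengths are in mm, angles in degrees, forces in N, time in s.
With the tool pointing down it reaches from about 350 to 850 mm from the base axis. Payload 8.1 kg.
Tool frame: the origin (TCP) lies at the very end of the fingers, on their centre line; the grasp point (between the pads) lies 19 mm behind it (manip.grip_depth is the distance from the TCP to the grasp point, in mm); z points along the fingers, y is the line along which they close (so a half turn about z gives the same grasp; the last joint's range is limited). The gripper opens to 85 mm and grips with 20 to 120 N. Pads are 22 mm wide; open, the fingers measure 114 mm over their backs; the gripper's body (76 mm by 85 mm) begins 54 mm behind the grasp point. The pads swing forward as they close: fully open they stand 13 mm farther back than shut.
Start: joints at [-68.434, 7.471, 85.268, -0, 87.261, -4.893], TCP at [267.356, -537.146, 203.492] pointing down, gripper open.
Joint ranges: [-169.43, 169.43], [-51.17, 129.36], [1.28, 143.12], [-76.62, 256.62], [0, 156.53], [-152.29, 152.29]. Speed limits (degrees/s): [136.94, 136.94, 159.86, 180, 180, 180].

### API

Orientations are given as a 3x3 rotation matrix whose columns are the frame's x, y, z axes.
In Python, from bench import manip gives the robot as it stands.
- The arm moves only by the tool carry_out, never from a script. Its argument "rows" is a list of rows, each an object of numbers: "gripper": the finger opening in mm, from 0 to 85.4; "x", "y", "z": the shift along the tool's x, y, z in mm; "rx", "ry", "rz": the turn, a rotation vector about the tool's x, y, z in rad. A call has 1 to 20 rows; each row is the pose to reach, as a shift and turn from the pose commanded when the call began, along the tool's axes at that moment; what a row does not reach only later rows make up. A row lasts 1/12 s, in which the tool goes at most 41.7 mm and 7.16 degrees, less where a joint would pass 70% of its speed; a pose out of reach is approached as far as the arm can. A call with a gripper value outside its range is refused whole. The fingers move at their own pace and stop on an object; "grip_force" is the grip in N (left out, the last holds). Time passes only in rows, so rows that repeat a pose let the fingers close. It gives the time, the measured TCP pose, the force, the opening and the grip force at its end, in the units of the state.
- manip.state(): the state, without advancing time (a new reading comes with each control period).
- manip.snapshot(name): name is "scene" or "top"; returns a dict with "image" (384x512x3 uint8, red, green, blue), "fx", "fy", "cx", "cy" (pixels), "R" (3x3) and "t" (3): a world point X has camera coordinates R X + t. Camera axes: x right, y down, z forward; pixel columns grow to the right and rows downward; lengths in mm; the calibration is good to about 2 mm. A picture is of the moment at which its call begins. There is no depth.
- manip.finish_job(): hands the job in; it is judged then, once.
The state is a dict: "time": time; "joint_positions": joint angles; "joint_vel": joint speeds; "tau": joint torques, N m; "tcp_pos": TCP position; "tool_rot": TCP orientation; "force": force on the tool from outside, world axes, zero at the start; "ft_torque": the same for the moment, N m; "gripper_width": opening from 0.0 (shut) to 1.0 (fully open); "grasp_force": force on a finger pad.
Only numpy, scipy, OpenCV 4.12 (cv2) and the standard library are available. Lean on these libraries where they do the work, as an engineer would, in place of code of your own. Each camera call takes 0.05 s, during which the arm holds its last target. There are 200 camera calls.

## Working session

There is one attempt and no reset: what is moved stays moved. The work goes in short steps, Python scripts to look and compute and a tool call to move; the robot and the scene stay as the last step left them, time stands still between calls to the robot, and variables do not carry over. Pictures are saved under pics/ and viewed, at most 10 in all, crops included, and the job is handed in when it is done.

Besides the shell and the picture viewer there is one more tool, called after "Call:" as name(argument=value, ...), one argument or row to a line, values as JSON. carry_out: Moves the arm, as the interface text tells. Its arguments: {"type":"object","properties":{"rows":{"type":"array","items":{"type":"object","properties":{"gripper":{"type":"number"},"x":{"type":"number"},"y":{"type":"number"},"z":{"type":"number"},"rx":{"type":"number"},"ry":{"type":"number"},"rz":{"type":"number"}}}},"grip_force":{"type":"number"}},"required":["rows"]}

```bash
mkdir -p pics; cat > h.py <<'E'
import numpy as np, cv2, pickle
from bench import manip
def snap(cam,fn):
    s=manip.snapshot(cam); pickle.dump(s,open(f'{fn}.pkl','wb'))
    cv2.imwrite(f'pics/{fn}.png',s['image'][:,:,::-1]); return s
def load(fn): return pickle.load(open(f'{fn}.pkl','rb'))
def ray(s,u,v,z):
    R=np.array(s['R']);t=np.array(s['t']); c=-R.T@t
    d=R.T@np.array([(u-s['cx'])/s['fx'],(v-s['cy'])/s['fy'],1]); return c+d*(z-c[2])/d[2]
def proj(s,X):
    p=np.array(s['R'])@np.array(X,float)+np.array(s['t']); return np.array([s['fx']*p[0]/p[2]+s['cx'],s['fy']*p[1]/p[2]+s['cy']])
def crop(s,fn,u0,v0,u1,v1,k):
    cv2.imwrite(f'pics/{fn}.png',cv2.resize(s['image'][v0:v1,u0:u1,::-1],None,fx=k,fy=k,interpolation=cv2.INTER_CUBIC))
E
python3 - <<'E'
from h import *
a=snap('top','t0');b=snap('scene','s0')
cv2.imwrite('pics/both.png',cv2.resize(np.vstack([a['image'],b['image']])[:,:,::-1],None,fx=.78,fy=.78,interpolation=cv2.INTER_AREA))
for s in(a,b):print(s['fx'],s['cx'],s['cy'],-np.array(s['R']).T@s['t'],np.round(s['R'],2).tolist())
print(manip.state()['tool_rot'],manip.grip_depth)
E
```

```text
437.0314167989515 259.4455513787314 188.50742584958743 [ 392.04943619 -160.36399876 1402.76417496] [[0.01, -1.0, 0.02], [-1.0, -0.02, -0.1], [0.1, -0.02, -0.99]]
354.79510120422344 251.2931721085475 196.12204676285904 [1119.34848699  391.33642639  897.09881936] [[-0.68, 0.73, 0.01], [0.5, 0.47, -0.73], [-0.53, -0.49, -0.69]]
[[ 8.95236255e-01  4.45591385e-01 -6.05188130e-04]
 [ 4.45591761e-01 -8.95234826e-01  1.60912607e-03]
 [ 1.75227225e-04 -1.71021484e-03 -9.99998522e-01]] 18.700000000000003
```

View pics/both.png

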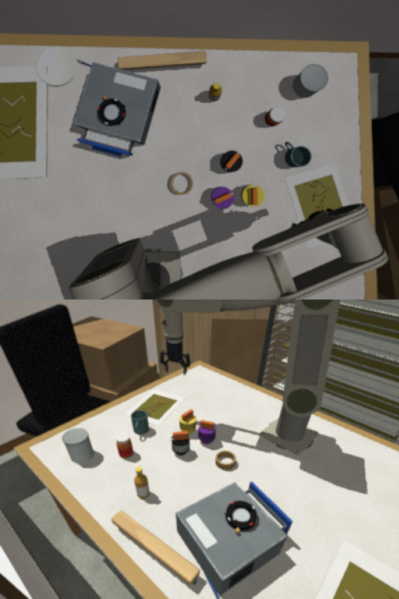

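Top picture (full pixels): filter unit is near (147,135). Three things could be taken for the canister: black with an orange grip at (297,205), purple at (285,253), yellow at (323,250). I choose the black one with the metal side; a close crop will check that.

```bash
python3 - <<'E'
from h import *
a=load('t0')
crop(a,'unit',85,70,215,210,4.2)
crop(a,'can',255,170,355,270,5)
E
```

```text
(no output)
```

View pics/unit.png

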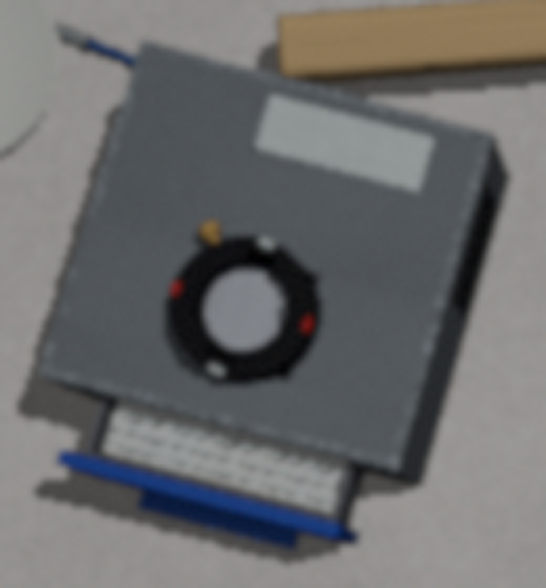

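View pics/can.png

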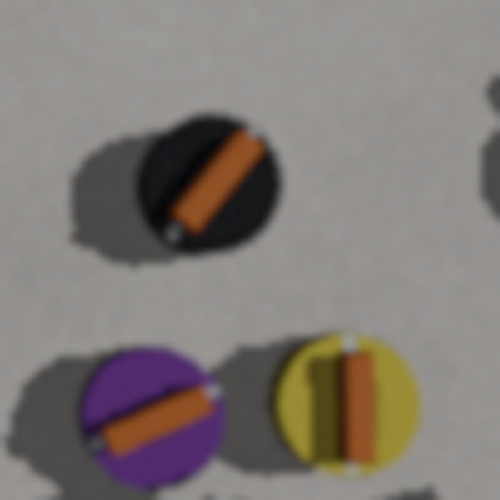

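Black canister: orange bar ends at crop (250,140)/(186,222), centre (218,181), body disc centre (210,184). Unit: white marks at crop (266,243)/(216,369), red at (176,288)/(307,323). Drawer front runs (65,458) to (352,538).

```bash
python3 - <<'E'
from h import *
s=load('t0')
U=lambda x,y,z:ray(s,85+(x+.5)/4.2-.5,70+(y+.5)/4.2-.5,z)[:2]
C=lambda x,y,z:ray(s,255+(x+.5)/5-.5,170+(y+.5)/5-.5,z)[:2]
ang=lambda d:np.degrees(np.arctan2(d[1],d[0]))
w1,w2,r1,r2=[U(*p,149) for p in((266,243),(216,369),(176,288),(307,323))]
print('collar',(w1+w2)/2,(r1+r2)/2,'yaw w',ang(w1-w2)+5,'r',ang(r1-r2)-90,np.linalg.norm(w1-w2),np.linalg.norm(r1-r2))
c=[U(*p,125) for p in((143,43),(493,137),(408,472),(40,374))]
print('corners',c,'ctr',sum(c)/4,'yaws',ang(c[0]-c[3]),ang(c[1]-c[2]),ang(c[0]-c[1])-90,ang(c[3]-c[2])-90)
d1,d2=U(65,462,122),U(352,542,122);print('drawer',d1,d2,(d1+d2)/2,ang(d1-d2)-90)
print('can disc',C(210,184,84),'bar',C(218,181,120),'dir',ang(C(251,140,120)-C(185,223,120)))
for n,p,z in(('tape',(180,183),20),('bottle',(215,91),100),('jar',(274,117),80),('mug',(296,155),60)):print(n,ray(s,p[0]/.78,p[1]/.78,z)[:2])
E
```

```text
collar [644.25415693 152.66358035] [644.44613601 152.39517625] yaw w -14.140867460766664 r -14.156466530411791 93.92065478221629 93.50072233538978
corners [array([837.5422027 , 235.40833481]), array([774.06699489, -14.59107641]), array([533.46963862,  38.3554393 ]), array([598.25454681, 296.22185868])] ctr [685.83334575 138.84863909] yaws -14.259492095258109 -12.410847777806174 -14.246435854684066 -14.102788217762765
drawer [537.07077373 276.96336449] [484.16890898  76.16509964] [510.61984136 176.56423206] -14.759630886527574
can disc [ 469.15013973 -303.69702591] bar [ 468.88165523 -304.49866154] dir -38.06195345000094
tape [ 381.17465223 -103.72317515]
bottle [ 741.02591815 -236.65601334]
jar [ 645.91690943 -472.36540144]
mug [ 498.0977932  -563.85966189]
```

```bash
cat >> h.py <<'E'
def delta(tgt,st=None):
    st=st or manip.state(); R=np.array(st['tool_rot']); p=np.array(st['tcp_pos'])
    return np.round(R.T@(np.array(tgt,float)-p),1), 'yaw',np.round(np.degrees(np.arctan2(R[1,0],R[0,0])),2)
E
python3 - <<'E'
from h import *
print(delta((467,197.4,203)))
E
```

```text
(array([ 506. , -568.1,    0.6]), 'yaw', np.float64(26.46))
```

Call:
carry_out(
  rows=[
    {"x": 126, "y": -142, "rz": -0.6, "gripper": 0},
    {"x": 126, "y": -142, "rz": -0.6, "gripper": 0},
    {"x": 126, "y": -142, "rz": -0.6, "gripper": 0},
    {"x": 126, "y": -142, "rz": -0.6, "gripper": 0},
    {"x": 126, "y": -142, "rz": -0.6, "gripper": 0},
    {"x": 253, "y": -284, "rz": -1.2, "gripper": 0},
    {"x": 253, "y": -284, "rz": -1.2, "gripper": 0},
    {"x": 253, "y": -284, "rz": -1.2, "gripper": 0},
    {"x": 253, "y": -284, "rz": -1.2, "gripper": 0},
    {"x": 253, "y": -284, "rz": -1.2, "gripper": 0},
    {"x": 380, "y": -426, "rz": -1.8, "gripper": 0},
    {"x": 380, "y": -426, "rz": -1.8, "gripper": 0},
    {"x": 380, "y": -426, "rz": -1.8, "gripper": 0},
    {"x": 380, "y": -426, "rz": -1.8, "gripper": 0},
    {"x": 380, "y": -426, "rz": -1.8, "gripper": 0},
    {"x": 506, "y": -568, "rz": -2.431, "gripper": 0},
    {"x": 506, "y": -568, "rz": -2.431, "gripper": 0},
    {"x": 506, "y": -568, "rz": -2.431, "gripper": 0},
    {"x": 506, "y": -568, "rz": -2.431, "gripper": 0},
    {"x": 506, "y": -568, "rz": -2.431, "gripper": 0},
  ],
)

```text
invalid input
```

```bash
python3 - <<'E'
from h import *
print(delta((467,197.4,90)),manip.state()['tcp_pos'],manip.state()['joint_positions'])
E
```

```text
(array([ 505.9, -567.9,  113.6]), 'yaw', np.float64(26.46)) [ 267.1844863  -536.60780361  202.53338398] [-6.84314585e+01  7.51201183e+00  8.53233708e+01  1.64772043e-03
  8.72631047e+01 -4.89275327e+00]
```

Call:
carry_out(
  rows=[
    {"x": 126, "y": -142, "z": 0, "rx": 0, "ry": 0, "rz": -0.6, "gripper": 0},
    {"x": 126, "y": -142, "z": 0, "rx": 0, "ry": 0, "rz": -0.6, "gripper": 0},
  ],
)

```text
time: 0.27
tcp_pos: [288.2, -456.2, 201.4]
tool_rot: [[0.756, 0.655, -0.002], [0.655, -0.756, 0.003], [0.001, -0.003, -1.0]]
force: [0.7, 0.4, 0.6]
gripper_width: 0.748
grasp_force: 0.0
```

Call:
carry_out(
  rows=[
    {"x": 188, "y": -126, "z": 0, "rx": 0, "ry": 0, "rz": -0.73, "gripper": 0},
    {"x": 188, "y": -126, "z": 0, "rx": 0, "ry": 0, "rz": -0.73, "gripper": 0},
    {"x": 188, "y": -126, "z": 0, "rx": 0, "ry": 0, "rz": -0.73, "gripper": 0},
    {"x": 188, "y": -126, "z": 0, "rx": 0, "ry": 0, "rz": -0.73, "gripper": 0},
    {"x": 188, "y": -126, "z": 0, "rx": 0, "ry": 0, "rz": -0.73, "gripper": 0},
    {"x": 188, "y": -126, "z": 0, "rx": 0, "ry": 0, "rz": -0.73, "gripper": 0},
    {"x": 375, "y": -251, "z": 0, "rx": 0, "ry": 0, "rz": -1.45, "gripper": 0},
    {"x": 375, "y": -251, "z": 0, "rx": 0, "ry": 0, "rz": -1.45, "gripper": 0},
    {"x": 375, "y": -251, "z": 0, "rx": 0, "ry": 0, "rz": -1.45, "gripper": 0},
    {"x": 375, "y": -251, "z": 0, "rx": 0, "ry": 0, "rz": -1.45, "gripper": 0},
    {"x": 375, "y": -251, "z": 0, "rx": 0, "ry": 0, "rz": -1.45, "gripper": 0},
    {"x": 375, "y": -251, "z": 0, "rx": 0, "ry": 0, "rz": -1.45, "gripper": 0},
    {"x": 563, "y": -377, "z": 0, "rx": 0, "ry": 0, "rz": -2.18, "gripper": 0},
    {"x": 563, "y": -377, "z": 0, "rx": 0, "ry": 0, "rz": -2.18, "gripper": 0},
    {"x": 563, "y": -377, "z": 0, "rx": 0, "ry": 0, "rz": -2.18, "gripper": 0},
    {"x": 563, "y": -377, "z": 0, "rx": 0, "ry": 0, "rz": -2.18, "gripper": 0},
    {"x": 563, "y": -377, "z": 0, "rx": 0, "ry": 0, "rz": -2.18, "gripper": 0},
    {"x": 563, "y": -377, "z": 0, "rx": 0, "ry": 0, "rz": -2.18, "gripper": 0},
    {"x": 563, "y": -377, "z": 0, "rx": 0, "ry": 0, "rz": -2.18, "gripper": 0},
  ],
)

```text
time: 1.85
tcp_pos: [468.9, 200.2, 202.7]
tool_rot: [[-0.972, 0.237, -0.001], [0.237, 0.972, 0.001], [0.001, 0.001, -1.0]]
force: [0.2, 0.8, 0.2]
gripper_width: -0.002
grasp_force: 0.0
```

```bash
python3 - <<'E'
from h import *
print(delta((467,197.4,90)),manip.state()['tcp_pos'],manip.state()['joint_positions'])
E
```

```text
(array([  1. ,  -3.3, 112.7]), 'yaw', np.float64(166.3)) [468.91968491 200.23619585 202.69376815] [ 1.73065162e+01 -6.52775888e+00  9.94271878e+01  6.94139844e-02
  8.71527403e+01 -5.89930230e+01]
```

Call:
carry_out(
  rows=[
    {"x": 0, "y": -3, "z": 40, "rx": 0, "ry": 0, "rz": 0.009, "gripper": 0},
    {"x": 0, "y": -3, "z": 80, "rx": 0, "ry": 0, "rz": 0.009, "gripper": 0},
    {"x": 0, "y": -3, "z": 113, "rx": 0, "ry": 0, "rz": 0.009, "gripper": 0},
    {"x": -5, "y": -3, "z": 113, "rx": 0, "ry": 0, "rz": 0.009, "gripper": 0},
    {"x": -15, "y": -3, "z": 113, "rx": 0, "ry": 0, "rz": 0.009, "gripper": 0},
    {"x": -25, "y": -3, "z": 113, "rx": 0, "ry": 0, "rz": 0.009, "gripper": 0},
    {"x": -35, "y": -3, "z": 113, "rx": 0, "ry": 0, "rz": 0.009, "gripper": 0},
    {"x": -42, "y": -3, "z": 113, "rx": 0, "ry": 0, "rz": 0.009, "gripper": 0},
    {"x": -50, "y": -3, "z": 113, "rx": 0, "ry": 0, "rz": 0.009, "gripper": 0},
    {"x": -56, "y": -3, "z": 113, "rx": 0, "ry": 0, "rz": 0.009, "gripper": 0},
    {"x": -60, "y": -3, "z": 113, "rx": 0, "ry": 0, "rz": 0.009, "gripper": 0},
    {"x": -64, "y": -3, "z": 113, "rx": 0, "ry": 0, "rz": 0.009, "gripper": 0},
    {"x": -68, "y": -3, "z": 113, "rx": 0, "ry": 0, "rz": 0.009, "gripper": 0},
  ],
)

```text
time: 2.93
tcp_pos: [537.2, 177.1, 93.8]
tool_rot: [[-0.967, 0.256, 0.005], [0.256, 0.967, 0.001], [-0.004, 0.003, -1.0]]
force: [-9.0, 0.9, 11.2]
gripper_width: -0.003
grasp_force: 6.0
```

Call:
carry_out(
  rows=[
    {"x": -3, "y": 0, "z": 0, "rx": 0, "ry": 0, "rz": 0, "gripper": 0},
    {"x": -6, "y": 0, "z": 0, "rx": 0, "ry": 0, "rz": 0, "gripper": 0},
    {"x": -8, "y": 0, "z": 0, "rx": 0, "ry": 0, "rz": 0, "gripper": 0},
    {"x": -10, "y": 0, "z": 0, "rx": 0, "ry": 0, "rz": 0, "gripper": 0},
    {"x": -11, "y": 0, "z": 0, "rx": 0, "ry": 0, "rz": 0, "gripper": 0},
  ],
)

```text
time: 3.35
tcp_pos: [546.5, 174.9, 94.1]
tool_rot: [[-0.967, 0.256, 0.002], [0.256, 0.967, 0.002], [-0.002, 0.003, -1.0]]
force: [-11.8, 2.5, 15.6]
gripper_width: 0.002
grasp_force: 8.0
```

```bash
python3 - <<'E'
from h import *
st=manip.state();print(st['tcp_pos'],st['force'],st['ft_torque'])
s=snap('top','t1');crop(s,'unit1',85,70,215,210,4.2)
E
```

```text
[546.51760481 174.88055512  94.06278221] [-11.82027341   2.45589825  15.63773245] [0.46311293 2.04837966 0.02576494]
```

View pics/unit1.png

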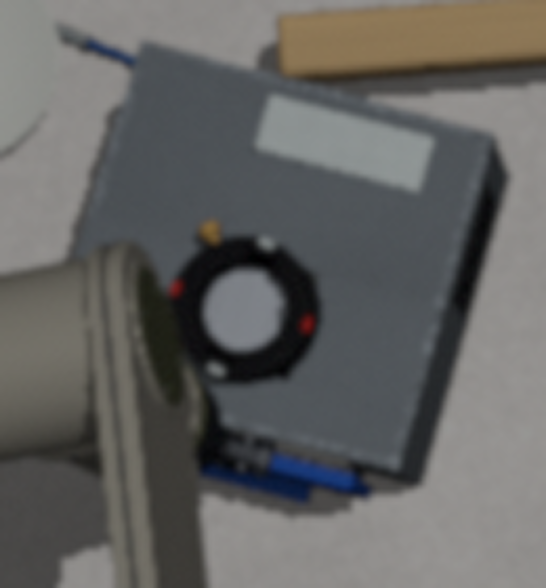

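```bash
python3 - <<'E'
from h import *
s=load('t1')
k=lambda X:np.round((proj(s,X)-[85,70]+.5)*4.2-.5,0)
p=manip.state()['tcp_pos']
print('tcp',k(p),'up50',k([p[0],p[1],p[2]+50]))
u=np.array([.9694,-.2453]);w=np.array([.2453,.9694]);o=np.array([687.9,141.5])
for d in(0,10):print(d,[k([*(o-(137+d)*u+l*w),122]) for l in(-102,0,102)])
U=lambda x,y,z:ray(s,85+(x+.5)/4.2-.5,70+(y+.5)/4.2-.5,z)[:2]
for q in((365,492),(275,467),(365,486)):
  e=U(*q,122)-o;print('face',e@u,e@w)
e=np.array(p[:2])-o;print('tcp',e@u,e@w)
E
```

```text
tcp [223. 456.] up50 [205. 447.]
0 [array([354., 476.]), array([213., 439.]), array([ 72., 401.])]
10 [array([350., 490.]), array([209., 452.]), array([ 68., 415.])]
face -145.49732826013965 -112.32618591067673
face -144.91334328426834 -47.069782178121606
face -141.44921282335048 -111.16052903970885
tcp -145.23259761084805 -2.292513656017822
```

The drawer is nearly home; its front's right end is at (365,490). The finger position relative to it is unclear, so I check from the scene camera.

```bash
python3 - <<'E'
from h import *
s=snap('scene','s1');crop(s,'unit_s1',230,190,400,330,4.2)
E
```

```text
(no output)
```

View pics/unit_s1.png

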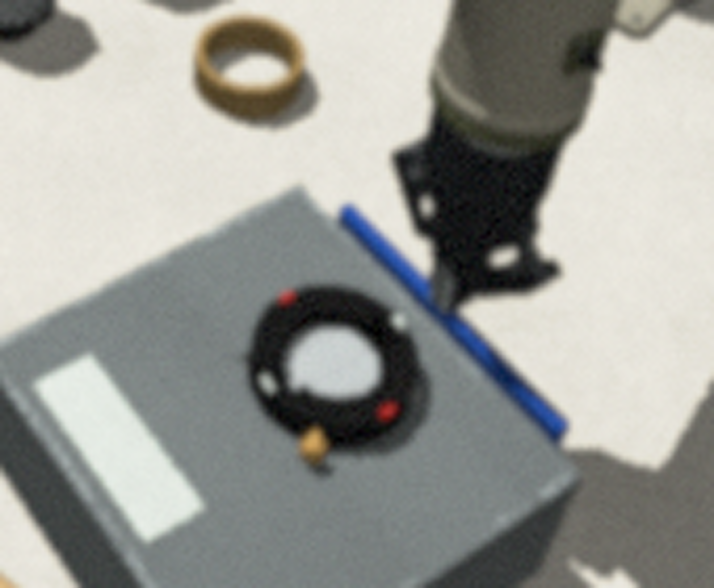

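```bash
python3 - <<'E'
from h import *
s=load('s1')
k=lambda X:np.round((proj(s,X)-[230,190]+.5)*4.2-.5,0)
p=manip.state()['tcp_pos'];print('tcp',k(p),'z122',k([*p[:2],122]),'z167',k([*p[:2],167]))
u=np.array([.9694,-.2453]);w=np.array([.2453,.9694]);o=np.array([687.9,141.5])
for d in(0,8):print(d,[k([*(o-(137+d)*u+l*w),122]) for l in(-102,0,102)])
print('unit front top corners',[k([*(o-125*u+l*w),125]) for l in(-130,130)])
print('collar',k([644.3,152.5,149]))
U=lambda x,y,z:ray(s,230+(x+.5)/4.2-.5,190+(y+.5)/4.2-.5,z)[:2]
for n,q,z in(('blue',(347,206),122),('blue',(562,428),122),('corner',(300,188),125),('corner',(578,472),125),('wm',(400,321),149),('wm',(267,382),149),('red',(287,298),149),('red',(388,410),149)):
  e=U(*q,z)-o;print(n,e@u,e@w,U(*q,z))
E
```

```text
tcp [441. 328.] z122 [449. 302.] z167 [462. 258.]
0 [array([338., 204.]), array([442., 310.]), array([560., 431.])]
8 [array([347., 199.]), array([451., 305.]), array([569., 424.])]
unit front top corners [array([299., 182.]), array([582., 474.])]
collar [333. 351.]
blue -141.0834610218737 -97.67718053330103 [527.15876464  81.41401331]
blue -139.49680228090241 101.3569770095415 [577.52456146 273.98614822]
corner -122.3442008555501 -125.16009790655643 [538.5840898   50.17247252]
corner -124.35584112678181 127.8108561125174 [598.69328374 295.91846875]
wm -92.96174979373781 4.599233445156716 [598.90292403 168.76451019]
wm 1.3765430029177153 -4.405360110910734 [688.15380919 136.89135599]
red -45.6177996607448 -45.43915198520083 [632.52681161 108.63832384]
red -46.028025324828064 47.77280819542281 [654.99608975 199.10690879]
```

Call:
carry_out(
  rows=[
    {"x": -2, "y": 0, "z": -3, "rx": 0, "ry": 0, "rz": 0, "gripper": 0},
    {"x": -4, "y": 0, "z": -4, "rx": 0, "ry": 0, "rz": 0, "gripper": 0},
    {"x": -4, "y": 0, "z": -4, "rx": 0, "ry": 0, "rz": 0, "gripper": 0},
  ],
)

```text
time: 3.7
tcp_pos: [550.6, 172.7, 96.0]
tool_rot: [[-0.967, 0.256, 0.003], [0.256, 0.967, 0.0], [-0.003, 0.001, -1.0]]
force: [0.5, 0.1, -0.1]
gripper_width: 0.002
grasp_force: 0.0
```

Call:
carry_out(
  rows=[
    {"x": -2, "y": 0, "z": 0, "rx": 0, "ry": 0, "rz": 0, "gripper": 0},
    {"x": -3, "y": 0, "z": 0, "rx": 0, "ry": 0, "rz": 0, "gripper": 0},
    {"x": -3, "y": 0, "z": 0, "rx": 0, "ry": 0, "rz": 0, "gripper": 0},
  ],
)

```text
time: 3.95
tcp_pos: [551.9, 171.9, 94.3]
tool_rot: [[-0.967, 0.256, -0.0], [0.256, 0.967, -0.0], [0.0, -0.0, -1.0]]
force: [0.5, -0.6, 2.2]
gripper_width: -0.002
grasp_force: 0.7
```

```bash
python3 - <<'E'
from h import *
s=snap('scene','s2');a=load('s1')
cr=lambda s:cv2.resize(s['image'][230:310,300:380,::-1],None,fx=5,fy=5,interpolation=cv2.INTER_CUBIC)
cv2.imwrite('pics/cmp.png',np.hstack([cr(a),cr(s)]))
E
```

```text
(no output)
```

View pics/cmp.png

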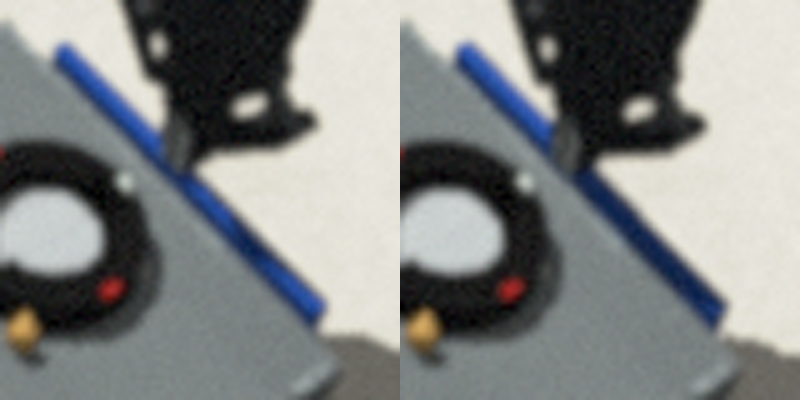

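Call:
carry_out(
  rows=[
    {"x": 0, "y": 0, "z": -30, "rx": 0, "ry": 0, "rz": 0, "gripper": 0},
    {"x": 0, "y": 0, "z": -60, "rx": 0, "ry": 0, "rz": 0, "gripper": 0},
    {"x": 40, "y": 0, "z": -70, "rx": 0, "ry": 0, "rz": 0, "gripper": 0},
    {"x": 80, "y": 0, "z": -70, "rx": 0, "ry": 0, "rz": 0, "gripper": 0},
    {"x": 80, "y": 0, "z": -70, "rx": 0, "ry": 0, "rz": 0, "gripper": 0},
  ],
)

```text
time: 4.42
tcp_pos: [468.4, 193.7, 163.3]
tool_rot: [[-0.967, 0.254, -0.005], [0.254, 0.967, 0.0], [0.005, -0.001, -1.0]]
force: [-1.3, -0.2, -1.9]
gripper_width: -0.004
grasp_force: 0.0
```

```bash
python3 - <<'E'
from h import *
s=snap('scene','s3');t=snap('top','t3')
A=cv2.resize(s['image'][220:320,290:390,::-1],None,fx=4,fy=4,interpolation=cv2.INTER_CUBIC)
B=cv2.resize(t['image'][130:230,90:190,::-1],None,fx=4,fy=4,interpolation=cv2.INTER_CUBIC)
cv2.imwrite('pics/cmp2.png',np.hstack([A,B]))
st=manip.state();print(st['tcp_pos'],st['force'])
E
```

```text
[473.08761451 193.00965272 164.29875389] [ 0.24235555 -0.21524845  0.22215566]
```

View pics/cmp2.png

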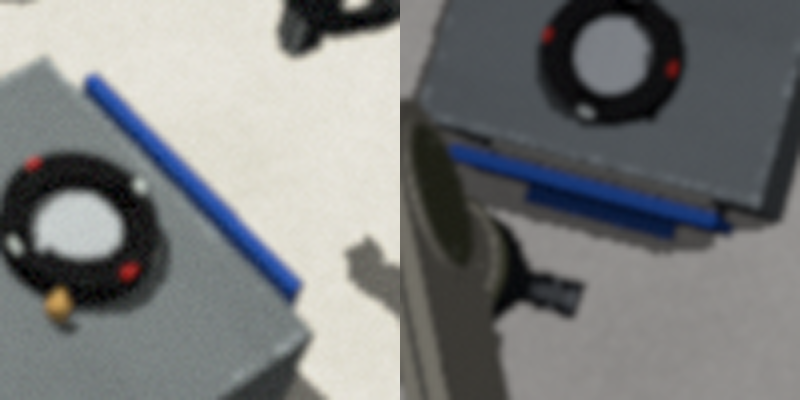

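```bash
python3 - <<'E'
from h import *
u=np.array([.9694,-.2453]);w=np.array([.2453,.9694]);o=np.array([687.9,141.5])
t=load('t3');s=load('s3')
T=lambda x,y,z:ray(t,90+(x-400+.5)/4-.5,130+(y+.5)/4-.5,z)[:2]-o
S=lambda x,y,z:ray(s,290+(x+.5)/4-.5,220+(y+.5)/4-.5,z)[:2]-o
for n,e in(('T outer',T(728,231,122)),('T inner',T(730,217,122)),('T mid outer',T(455,156,122)),('T mid inner',T(452,146,122)),('lipL',T(527,201,54)),('lipR',T(672,237,54)),('unit edge',T(600,163,125)),
 ('S outer R',S(300,283,122)),('S inner R',S(290,300,122)),('S outer L',S(95,75,122)),('S inner L',S(86,84,122)),('S unit corner',S(46,59,125)),('S unit c2',S(308,338,125)),('red',S(34,162,149)),('red',S(129,271,149))):print(n,np.round([e@u,e@w],1))
k=lambda d:np.round((proj(t,[*(o-d*u-47*w),122])-[90,130]+.5)*4-.5)+[400,0]
print([k(d) for d in (125,137,143,150)])
E
```

```text
T outer [-147.2 -113.1]
T inner [-136.9 -111.7]
T mid outer [-145.9   94.6]
T mid inner [-139.4   98.9]
lipL [-161.5   55.7]
lipR [-159.3  -59.5]
unit edge [-123.5   -9.7]
S outer R [-144.4  100.6]
S inner R [-130.4  105.8]
S outer L [-144.5  -96.8]
S inner L [-133.9  -93.9]
S unit corner [-122.5 -125.1]
S unit c2 [-118.9  131. ]
red [-46.9 -46.3]
red [-45.5  47.9]
[array([649., 179.]), array([645., 194.]), array([643., 202.]), array([640., 211.])]
```

```bash
python3 - <<'E'
from h import *
t=load('t3');s=load('s3');st=manip.state();p=np.array(st['tcp_pos']);R=np.array(st['tool_rot'])
for d in(0,-19,-40,-73):
  q=p+R[:,2]*d
  print(d,np.round((proj(t,q)-[90,130]+.5)*4-.5)+[400,0],np.round((proj(s,q)-[290,220]+.5)*4-.5),proj(s,q))
s2=snap('scene','s4');u,v=proj(s2,p).astype(int);crop(s2,'tip',u-60,v-70,u+60,v+30,5)
E
```

```text
0 [537. 285.] [283.  79.] [360.30209264 239.41467815]
-19 [529. 283.] [289.  61.] [361.89017217 234.78290896]
-40 [521. 281.] [296.  40.] [363.69799669 229.5102348 ]
-73 [506. 277.] [308.   5.] [366.65665812 220.8810468 ]
```

View pics/tip.png

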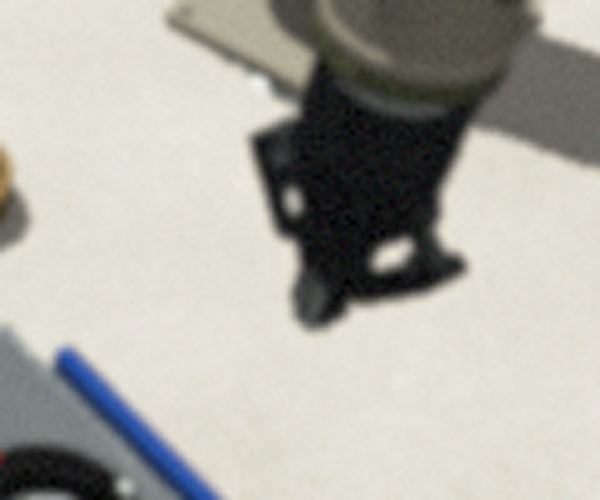

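```bash
python3 - <<'E'
from h import *
st=manip.state();R=np.array(st['tool_rot']);p=np.array(st['tcp_pos'])
def dark(fn,p,R,w=26):
    s=load(fn);u,v=proj(s,p).round().astype(int);print(fn,'tcp px',proj(s,p).round(1),'dz+20',proj(s,p-20*R[:,2]).round(1))
    g=s['image'].max(axis=2)
    for y in range(v-26,v+12,2):print(y,''.join('#' if g[y,x]<75 else '+' if g[y,x]<130 else '.' for x in range(u-w,u+w)))
    print('center col at',w)
dark('s4',p,R)
R0=np.array([[.8952,.4456,0],[.4456,-.8952,0],[0,0,-1]])
dark('s0',np.array([267.3,-537,203]),R0,40)
E
```

```text
s4 tcp px [360.  239.5] dz+20 [361.7 234.7]
214 .....................+##############################
216 .......................++#####################++####
218 .........................+###############+......+###
220 ..........................+#############+......+####
222 ..........................+#############+...+++#####
224 ..........................##########################
226 .........................+##########################
228 .........................+###+############+++++.....
230 .........................+##++#####+................
232 ..........................+++####+..................
234 ............................++......................
236 ....................................................
238 ....................................................
240 ....................................................
242 ....................................................
244 ....................................................
246 ....................................................
248 ....................................................
250 ..........................
[... 1008 characters left out ...]
...
100 ##################+++...........................................................
102 ##############+++...............................................................
104 ##########+++...................................................................
106 ######+++.......................................................................
108 ##+++...........................................................................
110 ................................................................................
112 ................................................................................
114 ................................................................................
center col at 40
```

The two readings agree: the visible fingertip sits about 25 mm above the reported TCP. The finger had therefore only scraped the top edge, and the drawer is still about 8 mm out. I push again lower.

Call:
carry_out(
  rows=[
    {"x": 0, "y": 0, "z": 40, "rx": 0, "ry": 0, "rz": 0, "gripper": 0},
    {"x": 0, "y": 0, "z": 80, "rx": 0, "ry": 0, "rz": 0, "gripper": 0},
    {"x": 0, "y": 0, "z": 102, "rx": 0, "ry": 0, "rz": 0, "gripper": 0},
    {"x": 0, "y": 0, "z": 102, "rx": 0, "ry": 0, "rz": 0, "gripper": 0},
    {"x": -20, "y": 0, "z": 102, "rx": 0, "ry": 0, "rz": 0, "gripper": 0},
    {"x": -40, "y": 0, "z": 102, "rx": 0, "ry": 0, "rz": 0, "gripper": 0},
    {"x": -55, "y": 0, "z": 102, "rx": 0, "ry": 0, "rz": 0, "gripper": 0},
    {"x": -61, "y": 0, "z": 102, "rx": 0, "ry": 0, "rz": 0, "gripper": 0},
    {"x": -65, "y": 0, "z": 102, "rx": 0, "ry": 0, "rz": 0, "gripper": 0},
    {"x": -68, "y": 0, "z": 102, "rx": 0, "ry": 0, "rz": 0, "gripper": 0},
    {"x": -70, "y": 0, "z": 102, "rx": 0, "ry": 0, "rz": 0, "gripper": 0},
  ],
)

```text
time: 5.48
tcp_pos: [543.3, 174.9, 64.1]
tool_rot: [[-0.967, 0.256, 0.001], [0.256, 0.967, 0.001], [-0.001, 0.001, -1.0]]
force: [-14.5, 3.5, 10.5]
gripper_width: -0.001
grasp_force: 7.9
```

```bash
python3 - <<'E'
from h import *
s=snap('scene','s5');st=manip.state();print(st['tcp_pos'],st['force'])
u=np.array([.9694,-.2453]);w=np.array([.2453,.9694]);o=np.array([687.9,141.5])
for fn in('s3','s5'):
  s=load(fn);I=s['image'].astype(float)
  for l in(-80,-60,60,80):
    d=np.arange(115,165,1.);px=np.array([proj(s,[*(o-q*u+l*w),122]) for q in d],np.float32)
    v=cv2.remap(s['image'].astype(np.float32),px[None,:,0],px[None,:,1],cv2.INTER_LINEAR)[0]
    b=(v[:,2]-v[:,0])>40; print(fn,l,d[b].min() if b.any() else None,d[b].max() if b.any() else None)
E
```

```text
[543.09072902 174.92976293  63.90692686] [-0.47838101  0.27530198  0.10526426]
s3 -80 130.0 146.0
s3 -60 130.0 145.0
s3 60 129.0 145.0
s3 80 130.0 145.0
s5 -80 126.0 134.0
s5 -60 126.0 134.0
s5 60 126.0 134.0
s5 80 126.0 134.0
```

Call:
carry_out(
  rows=[
    {"x": 30, "y": 0, "z": 0, "rx": 0, "ry": 0, "rz": 0, "gripper": 0},
    {"x": 40, "y": 0, "z": -40, "rx": 0, "ry": 0, "rz": 0, "gripper": 30},
    {"x": 40, "y": 0, "z": -80, "rx": 0, "ry": 0, "rz": 0, "gripper": 60},
    {"x": 40, "y": 0, "z": -120, "rx": 0, "ry": 0, "rz": 0, "gripper": 70},
    {"x": 40, "y": 0, "z": -140, "rx": 0, "ry": 0, "rz": 0, "gripper": 70},
    {"x": 40, "y": 0, "z": -140, "rx": 0, "ry": 0, "rz": 0, "gripper": 70},
  ],
)

```text
time: 6.03
tcp_pos: [507.4, 185.8, 210.8]
tool_rot: [[-0.967, 0.256, 0.012], [0.256, 0.967, 0.003], [-0.011, 0.006, -1.0]]
force: [0.6, -0.4, -0.5]
gripper_width: 0.704
grasp_force: 0.0
```

```bash
python3 - <<'E'
from h import *
print(delta((469,-304.1,204)),manip.state()['tcp_pos'])
s=snap('scene','s6')
u=np.array([.9694,-.2453]);w=np.array([.2453,.9694]);o=np.array([687.9,141.5])
for l in(-80,-60,60,80):
    d=np.arange(115,165,1.);px=np.array([proj(s,[*(o-q*u+l*w),122]) for q in d],np.float32)
    v=cv2.remap(s['image'].astype(np.float32),px[None,:,0],px[None,:,1],cv2.INTER_LINEAR)[0]
    b=(v[:,2]-v[:,0])>40; print(l,d[b].min(),d[b].max())
E
```

```text
(array([ -88.3, -483.5,    4.9]), 'yaw', np.float64(165.16)) [507.4029013  185.82278109 210.75987698]
-80 126.0 134.0
-60 126.0 134.0
60 126.0 134.0
80 126.0 134.0
```

Call:
carry_out(
  rows=[
    {"x": -88, "y": -484, "z": 0, "rx": 0, "ry": 0, "rz": 0.405, "gripper": 70},
    {"x": -88, "y": -484, "z": 0, "rx": 0, "ry": 0, "rz": 0.405, "gripper": 70},
    {"x": -88, "y": -484, "z": 0, "rx": 0, "ry": 0, "rz": 0.405, "gripper": 70},
    {"x": -88, "y": -484, "z": 0, "rx": 0, "ry": 0, "rz": 0.405, "gripper": 70},
    {"x": -88, "y": -484, "z": 0, "rx": 0, "ry": 0, "rz": 0.405, "gripper": 70},
    {"x": -88, "y": -484, "z": 0, "rx": 0, "ry": 0, "rz": 0.405, "gripper": 70},
    {"x": -88, "y": -484, "z": 0, "rx": 0, "ry": 0, "rz": 0.405, "gripper": 70},
    {"x": -88, "y": -484, "z": 0, "rx": 0, "ry": 0, "rz": 0.405, "gripper": 70},
    {"x": -88, "y": -484, "z": 0, "rx": 0, "ry": 0, "rz": 0.405, "gripper": 70},
    {"x": -88, "y": -484, "z": 0, "rx": 0, "ry": 0, "rz": 0.405, "gripper": 70},
    {"x": -88, "y": -484, "z": 0, "rx": 0, "ry": 0, "rz": 0.405, "gripper": 70},
    {"x": -88, "y": -484, "z": 0, "rx": 0, "ry": 0, "rz": 0.405, "gripper": 70},
    {"x": -88, "y": -484, "z": 0, "rx": 0, "ry": 0, "rz": 0.405, "gripper": 70},
    {"x": -88, "y": -484, "z": 0, "rx": 0, "ry": 0, "rz": 0.405, "gripper": 70},
    {"x": -88, "y": -484, "z": 0, "rx": 0, "ry": 0, "rz": 0.405, "gripper": 70},
  ],
)

```text
time: 7.33
tcp_pos: [464.0, -305.0, 201.3]
tool_rot: [[-0.787, 0.617, -0.001], [0.617, 0.787, 0.002], [0.002, 0.0, -1.0]]
force: [-0.2, -0.5, -0.2]
gripper_width: 0.818
grasp_force: 0.0
```

```bash
python3 - <<'E'
from h import *
print(delta((469,-304.1,108)),manip.state()['tcp_pos'],manip.state()['joint_positions'])
E
```

```text
(array([-3.5,  3.8, 93.3]), 'yaw', np.float64(141.92)) [ 464.02342766 -305.0332135   201.26879229] [-3.86219053e+01  7.49290624e-01  9.25451547e+01  1.70202270e-02
  8.68287332e+01 -9.05382749e+01]
```

Call:
carry_out(
  rows=[
    {"x": -3.5, "y": 4, "z": 30, "rx": 0, "ry": 0, "rz": 0, "gripper": 70},
    {"x": -3.5, "y": 4, "z": 60, "rx": 0, "ry": 0, "rz": 0, "gripper": 70},
    {"x": -3.5, "y": 4, "z": 90, "rx": 0, "ry": 0, "rz": 0, "gripper": 70},
    {"x": -3.5, "y": 4, "z": 105, "rx": 0, "ry": 0, "rz": 0, "gripper": 70},
    {"x": -3.5, "y": 4, "z": 110, "rx": 0, "ry": 0, "rz": 0, "gripper": 70},
    {"x": -3.5, "y": 4, "z": 110, "rx": 0, "ry": 0, "rz": 0, "gripper": 70},
    {"x": -3.5, "y": 4, "z": 110, "rx": 0, "ry": 0, "rz": 0, "gripper": 70},
  ],
)

```text
time: 7.92
tcp_pos: [470.5, -303.9, 93.5]
tool_rot: [[-0.788, 0.615, 0.001], [0.615, 0.788, -0.0], [-0.001, 0.0, -1.0]]
force: [0.4, -0.2, 0.5]
gripper_width: 0.816
grasp_force: 0.0
```

```bash
python3 - <<'E'
from h import *
st=manip.state();p=np.array(st['tcp_pos']);print(p,st['force'])
s=snap('scene','s7');print(proj(s,p),proj(s,[469,-304,108]))
u,v=proj(s,p).astype(int);u0,v0=u-55,v-60
A=cv2.resize(s['image'][v0:v0+105,u0:u0+110,::-1],None,fx=5,fy=5,interpolation=cv2.INTER_CUBIC);cv2.imwrite('pics/grip.png',A);print(u0,v0)
E
```

```text
[ 470.49493504 -303.89403925   93.48125419] [ 0.37324315 -0.15279848  0.45478343]
[231.09884312 175.98984497] [231.2563631  172.57800106]
176 115
```

View pics/grip.png

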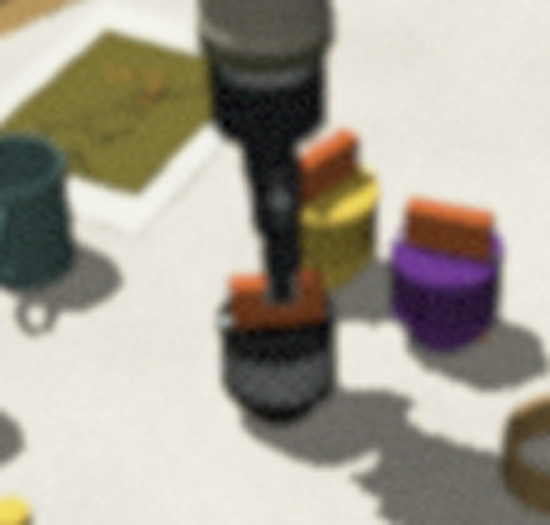

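```bash
python3 - <<'E'
from h import *
s=load('s7');p=np.array(manip.state()['tcp_pos'])
for h in(35,42):
  q=p[:2]+h*np.array([.615,.788])
  print(h,[(z,proj(s,[*q,z]).round(1)) for z in(85,95,105,115,125,135)])
print([(z,proj(s,[469,-304,z]).round(1)) for z in(84,120)])
E
```

```text
35 [(85, array([232.1, 184.4])), (95, array([232. , 182.2])), (105, array([231.9, 180. ])), (115, array([231.8, 177.7])), (125, array([231.8, 175.5])), (135, array([231.7, 173.2]))]
42 [(85, array([232.3, 185.7])), (95, array([232.3, 183.5])), (105, array([232.2, 181.3])), (115, array([232.1, 179.1])), (125, array([232. , 176.8])), (135, array([231.9, 174.5]))]
[(84, array([231.5, 177.8])), (120, array([231.2, 169.9]))]
```

Front fingertip at crop (280,298), centred on the orange bar (228–325). It lies at z≈130 with TCP at 93.5, which confirms the offset (about 37 mm open, about 25 mm shut). I go 30 mm further down.

Call:
carry_out(
  rows=[
    {"x": 0, "y": 0, "z": 10, "rx": 0, "ry": 0, "rz": 0, "gripper": 70},
    {"x": 0, "y": 0, "z": 20, "rx": 0, "ry": 0, "rz": 0, "gripper": 70},
    {"x": 0, "y": 0, "z": 27, "rx": 0, "ry": 0, "rz": 0, "gripper": 70},
    {"x": 0, "y": 0, "z": 30, "rx": 0, "ry": 0, "rz": 0, "gripper": 70},
    {"x": 0, "y": 0, "z": 30, "rx": 0, "ry": 0, "rz": 0, "gripper": 70},
  ],
)

```text
time: 8.38
tcp_pos: [468.9, -303.8, 60.9]
tool_rot: [[-0.788, 0.616, -0.002], [0.616, 0.788, 0.002], [0.003, 0.0, -1.0]]
force: [-0.2, 0.7, -0.7]
gripper_width: 0.822
grasp_force: 0.0
```

Call:
carry_out(
  rows=[
    {"x": 0, "y": 0, "z": 0, "rx": 0, "ry": 0, "rz": 0, "gripper": 5},
    {"x": 0, "y": 0, "z": 0, "rx": 0, "ry": 0, "rz": 0, "gripper": 5},
    {"x": 0, "y": 0, "z": 0, "rx": 0, "ry": 0, "rz": 0, "gripper": 5},
    {"x": 0, "y": 0, "z": 0, "rx": 0, "ry": 0, "rz": 0, "gripper": 5},
    {"x": 0, "y": 0, "z": 0, "rx": 0, "ry": 0, "rz": 0, "gripper": 5},
    {"x": 0, "y": 0, "z": 0, "rx": 0, "ry": 0, "rz": 0, "gripper": 5},
    {"x": 0, "y": 0, "z": 0, "rx": 0, "ry": 0, "rz": 0, "gripper": 5},
    {"x": 0, "y": 0, "z": 0, "rx": 0, "ry": 0, "rz": 0, "gripper": 5},
    {"x": 0, "y": 0, "z": 0, "rx": 0, "ry": 0, "rz": 0, "gripper": 5},
    {"x": 0, "y": 0, "z": 0, "rx": 0, "ry": 0, "rz": 0, "gripper": 5},
  ],
  grip_force=80,
)

```text
time: 9.22
tcp_pos: [470.3, -304.6, 63.1]
tool_rot: [[-0.788, 0.616, 0.001], [0.616, 0.788, -0.0], [-0.001, 0.0, -1.0]]
force: [1.9, 1.3, 5.5]
gripper_width: 0.197
grasp_force: 78.9
```

Call:
carry_out(
  rows=[
    {"x": 0, "y": 0, "z": -10, "rx": 0, "ry": 0, "rz": 0, "gripper": 5},
    {"x": 0, "y": 0, "z": -30, "rx": 0, "ry": 0, "rz": 0, "gripper": 5},
    {"x": 0, "y": 0, "z": -60, "rx": 0, "ry": 0, "rz": 0, "gripper": 5},
    {"x": 0, "y": 0, "z": -90, "rx": 0, "ry": 0, "rz": 0, "gripper": 5},
    {"x": 0, "y": 0, "z": -120, "rx": 0, "ry": 0, "rz": 0, "gripper": 5},
    {"x": 0, "y": 0, "z": -150, "rx": 0, "ry": 0, "rz": 0, "gripper": 5},
    {"x": 0, "y": 0, "z": -178, "rx": 0, "ry": 0, "rz": 0, "gripper": 5},
    {"x": 0, "y": 0, "z": -178, "rx": 0, "ry": 0, "rz": 0, "gripper": 5},
    {"x": 0, "y": 0, "z": -178, "rx": 0, "ry": 0, "rz": 0, "gripper": 5},
    {"x": 0, "y": 0, "z": -178, "rx": 0, "ry": 0, "rz": 0, "gripper": 5},
  ],
)

```text
time: 10.05
tcp_pos: [468.8, -303.9, 238.6]
tool_rot: [[-0.788, 0.616, -0.003], [0.616, 0.788, 0.002], [0.003, -0.0, -1.0]]
force: [0.4, 0.5, -4.9]
gripper_width: 0.197
grasp_force: 78.5
```

```bash
python3 - <<'E'
from h import *
st=manip.state();print(st['tcp_pos'],st['force'],delta((644.3,152.5,241)))
s=snap('top','t8');p=st['tcp_pos']
# orange bar in the top view
u,v=proj(s,[p[0],p[1],p[2]+57]).round().astype(int);print(u,v)
g=s['image'].astype(int);m=((g[...,0]-g[...,2]>60)&(g[...,0]>110));ys,xs=np.nonzero(m[v-30:v+30,u-30:u+30]);print(len(xs),xs.mean()+u-30 if len(xs) else 0,ys.mean()+v-30 if len(xs) else 0)
s=snap('scene','s8');g=s['image'].astype(int);u,v=proj(s,[p[0],p[1],p[2]+45]).round().astype(int)
m=((g[...,0]-g[...,2]>60)&(g[...,0]>110));ys,xs=np.nonzero(m[v-25:v+25,u-25:u+25]);print('scene',u,v,len(xs),xs.min()+u-25,xs.max()+u-25,ys.min()+v-25,ys.max()+v-25)
E
```

```text
[ 468.84124201 -303.91474183  238.5543498 ] [ 0.39967276  0.52159419 -4.94360495] (array([143.1, 467.6,  -2.1]), 'yaw', np.float64(141.96))
306 202
0 0 0
scene 230 129 297 205 251 104 153
```

Call:
carry_out(
  rows=[
    {"x": 10, "y": 32, "z": 0, "rx": 0, "ry": 0, "rz": -0.03, "gripper": 5},
    {"x": 20, "y": 66, "z": 0, "rx": 0, "ry": 0, "rz": -0.06, "gripper": 5},
    {"x": 31, "y": 101, "z": 0, "rx": 0, "ry": 0, "rz": -0.09, "gripper": 5},
    {"x": 42, "y": 137, "z": 0, "rx": 0, "ry": 0, "rz": -0.12, "gripper": 5},
    {"x": 53, "y": 173, "z": 0, "rx": 0, "ry": 0, "rz": -0.15, "gripper": 5},
    {"x": 64, "y": 209, "z": 0, "rx": 0, "ry": 0, "rz": -0.18, "gripper": 5},
    {"x": 75, "y": 245, "z": 0, "rx": 0, "ry": 0, "rz": -0.21, "gripper": 5},
    {"x": 86, "y": 281, "z": 0, "rx": 0, "ry": 0, "rz": -0.24, "gripper": 5},
    {"x": 97, "y": 317, "z": 0, "rx": 0, "ry": 0, "rz": -0.27, "gripper": 5},
    {"x": 108, "y": 353, "z": 0, "rx": 0, "ry": 0, "rz": -0.29, "gripper": 5},
    {"x": 119, "y": 389, "z": 0, "rx": 0, "ry": 0, "rz": -0.31, "gripper": 5},
    {"x": 129, "y": 422, "z": 0, "rx": 0, "ry": 0, "rz": -0.329, "gripper": 5},
    {"x": 138, "y": 450, "z": 0, "rx": 0, "ry": 0, "rz": -0.329, "gripper": 5},
    {"x": 143, "y": 467, "z": 0, "rx": 0, "ry": 0, "rz": -0.329, "gripper": 5},
    {"x": 143, "y": 467, "z": 0, "rx": 0, "ry": 0, "rz": -0.329, "gripper": 5},
    {"x": 143, "y": 467, "z": 0, "rx": 0, "ry": 0, "rz": -0.329, "gripper": 5},
    {"x": 143, "y": 467, "z": 0, "rx": 0, "ry": 0, "rz": -0.329, "gripper": 5},
  ],
)

```text
time: 11.57
tcp_pos: [644.0, 150.8, 238.6]
tool_rot: [[-0.944, 0.329, -0.003], [0.329, 0.944, -0.001], [0.003, -0.002, -1.0]]
force: [0.1, 0.1, -4.3]
gripper_width: 0.196
grasp_force: 79.4
```

```bash
python3 - <<'E'
from h import *
st=manip.state();p=st['tcp_pos'];print(p,st['force'],delta((644.3,152.5,241)),st['joint_positions'])
s=snap('scene','s9');g=s['image'].astype(int);m=((g[...,0]-g[...,2]>60)&(g[...,0]>110))
c=np.array([644.3,152.5]);a=np.radians(160.8);x=np.array([np.cos(a),np.sin(a)]);y=np.array([x[1],-x[0]])
u,v=proj(s,[*c,p[2]+45]).round().astype(int)
for z in(p[2]+57,p[2]+21):print('expected bar corners',[proj(s,[*(c+i*33*x+j*9*y),z]).round(1) for i in(-1,1) for j in(-1,1)])
print('body radius lower', [proj(s,[*(c),p[2]+45-d]).round(1) for d in(24,80,108)])
for r in range(v-22,v+40,2):print(r,''.join('o' if m[r,q] else '#' if g[r,q].max()<70 else '.' for q in range(u-35,u+35)))
print(u-35)
E
```

```text
[643.99968532 150.80566085 238.59874237] [ 0.08598793  0.09284668 -4.33639717] (array([ 0.3,  1.7, -2.4]), 'yaw', np.float64(160.81)) [ 8.75847155e+00  1.65863254e+01  7.12481875e+01 -3.13165239e-02
  9.23468083e+01 -6.20553255e+01]
expected bar corners [array([302.3, 237.6]), array([306.9, 243.3]), array([326.7, 227.3]), array([331.5, 232.7])]
expected bar corners [array([300.6, 247.9]), array([305. , 253.6]), array([324.3, 237.6]), array([329. , 242.9])]
body radius lower [array([314.9, 245.4]), array([311.8, 260.1]), array([310.3, 267. ])]
217 ......................#################################...............
219 .......................################################...............
221 ..........................#############################...............
223 ............................##########################................
225 ...........................###########################................
227 ............................###########################...............
229 .............................##################....#####..............
231 ......................
[... 1077 characters left out ...]
.....................
261 ..............#.........#...################.###......................
263 .............#####................###....##....#......................
265 ...........#######.....#.............#.....####.......................
267 ...........##########.......#...........#...###.......................
269 ..........################...............#####........................
271 .........#########.....#####.####..############.......................
273 .........########.........######################......................
275 ........#########......................##########.....................
277 ........########.......................#############..................
281
```

Call:
carry_out(
  rows=[
    {"x": 0, "y": 1.5, "z": 8, "rx": 0, "ry": 0, "rz": 0, "gripper": 5},
    {"x": 0, "y": 1.5, "z": 16, "rx": 0, "ry": 0, "rz": 0, "gripper": 5},
    {"x": 0, "y": 1.5, "z": 22, "rx": 0, "ry": 0, "rz": 0, "gripper": 5},
    {"x": 0, "y": 1.5, "z": 27, "rx": 0, "ry": 0, "rz": 0, "gripper": 5},
    {"x": 0, "y": 1.5, "z": 31, "rx": 0, "ry": 0, "rz": 0, "gripper": 5},
    {"x": 0, "y": 1.5, "z": 34, "rx": 0, "ry": 0, "rz": 0, "gripper": 5},
    {"x": 0, "y": 1.5, "z": 36, "rx": 0, "ry": 0, "rz": 0, "gripper": 5},
    {"x": 0, "y": 1.5, "z": 36, "rx": 0, "ry": 0, "rz": 0, "gripper": 5},
  ],
)

```text
time: 12.28
tcp_pos: [645.1, 152.9, 203.9]
tool_rot: [[-0.944, 0.329, -0.001], [0.329, 0.944, -0.0], [0.001, -0.0, -1.0]]
force: [0.0, 0.7, -4.9]
gripper_width: 0.194
grasp_force: 79.4
```

Call:
carry_out(
  rows=[
    {"x": 0, "y": 0, "z": 3, "rx": 0, "ry": 0, "rz": 0, "gripper": 5},
    {"x": 0, "y": 0, "z": 6, "rx": 0, "ry": 0, "rz": 0, "gripper": 5},
    {"x": 0, "y": 0, "z": 8, "rx": 0, "ry": 0, "rz": 0, "gripper": 5},
    {"x": 0, "y": 0, "z": 8, "rx": 0, "ry": 0, "rz": 0, "gripper": 5},
    {"x": 0, "y": 0, "z": 8, "rx": 0, "ry": 0, "rz": 0, "gripper": 5},
  ],
)

```text
time: 12.7
tcp_pos: [645.8, 153.0, 197.6]
tool_rot: [[-0.944, 0.329, 0.002], [0.329, 0.944, 0.0], [-0.001, 0.001, -1.0]]
force: [-1.0, -0.2, 2.7]
gripper_width: 0.197
grasp_force: 80.3
```

Spring contact came where expected (7 N at z=198). I press on down.

Call:
carry_out(
  rows=[
    {"x": 0, "y": 0, "z": 3, "rx": 0, "ry": 0, "rz": 0, "gripper": 5},
    {"x": 0, "y": 0, "z": 6, "rx": 0, "ry": 0, "rz": 0, "gripper": 5},
    {"x": 0, "y": 0, "z": 9, "rx": 0, "ry": 0, "rz": 0, "gripper": 5},
    {"x": 0, "y": 0, "z": 12, "rx": 0, "ry": 0, "rz": 0, "gripper": 5},
    {"x": 0, "y": 0, "z": 14, "rx": 0, "ry": 0, "rz": 0, "gripper": 5},
    {"x": 0, "y": 0, "z": 16, "rx": 0, "ry": 0, "rz": 0, "gripper": 5},
    {"x": 0, "y": 0, "z": 17, "rx": 0, "ry": 0, "rz": 0, "gripper": 5},
    {"x": 0, "y": 0, "z": 17, "rx": 0, "ry": 0, "rz": 0, "gripper": 5},
    {"x": 0, "y": 0, "z": 17, "rx": 0, "ry": 0, "rz": 0, "gripper": 5},
  ],
)

```text
time: 13.45
tcp_pos: [646.3, 153.3, 184.1]
tool_rot: [[-0.945, 0.328, 0.004], [0.328, 0.945, 0.001], [-0.004, 0.002, -1.0]]
force: [-10.7, -0.3, 23.6]
gripper_width: 0.189
grasp_force: 83.4
```

Call:
carry_out(
  rows=[
    {"x": 1.5, "y": -0.5, "z": 0, "rx": 0, "ry": 0, "rz": 0, "gripper": 5},
    {"x": 1.5, "y": -0.5, "z": 0, "rx": 0, "ry": 0, "rz": 0.1, "gripper": 5},
    {"x": 1.5, "y": -0.5, "z": 0, "rx": 0, "ry": 0, "rz": 0.2, "gripper": 5},
    {"x": 1.5, "y": -0.5, "z": 0, "rx": 0, "ry": 0, "rz": 0.3, "gripper": 5},
    {"x": 1.5, "y": -0.5, "z": 0, "rx": 0, "ry": 0, "rz": 0.4, "gripper": 5},
    {"x": 1.5, "y": -0.5, "z": 0, "rx": 0, "ry": 0, "rz": 0.5, "gripper": 5},
    {"x": 1.5, "y": -0.5, "z": 0, "rx": 0, "ry": 0, "rz": 0.5, "gripper": 5},
  ],
)

```text
time: 14.03
tcp_pos: [646.6, 153.2, 184.2]
tool_rot: [[-0.667, 0.745, 0.008], [0.745, 0.667, 0.001], [-0.005, 0.007, -1.0]]
force: [-0.5, 0.6, 19.8]
gripper_width: 0.195
grasp_force: 82.8
```

```bash
python3 - <<'E'
from h import *
st=manip.state();print(st['tcp_pos'],st['force'],st['ft_torque'],delta((0,0,0))[2],st['joint_positions'])
E
```

```text
[646.56563093 153.20303142 184.23335581] [-0.51597895  0.60117272 19.84991667] [-0.22473071  0.50834243 -0.17996455] 131.81 [ 8.92146896e+00  1.73975036e+01  7.59172208e+01 -1.75818487e-02
  8.62140087e+01 -3.28859528e+01]
```

Call:
carry_out(
  rows=[
    {"x": 0, "y": 0, "z": 0.5, "rx": 0, "ry": 0, "rz": 0.1, "gripper": 5},
    {"x": 0, "y": 0, "z": 0.5, "rx": 0, "ry": 0, "rz": 0.2, "gripper": 5},
    {"x": 0, "y": 0, "z": 0.5, "rx": 0, "ry": 0, "rz": 0.3, "gripper": 5},
    {"x": 0, "y": 0, "z": 0.5, "rx": 0, "ry": 0, "rz": 0.4, "gripper": 5},
    {"x": 0, "y": 0, "z": 0.5, "rx": 0, "ry": 0, "rz": 0.5, "gripper": 5},
    {"x": 0, "y": 0, "z": 0.5, "rx": 0, "ry": 0, "rz": 0.6, "gripper": 5},
    {"x": 0, "y": 0, "z": 0.5, "rx": 0, "ry": 0, "rz": 0.7, "gripper": 5},
    {"x": 0, "y": 0, "z": 0.5, "rx": 0, "ry": 0, "rz": 0.8, "gripper": 5},
    {"x": 0, "y": 0, "z": 0.5, "rx": 0, "ry": 0, "rz": 0.88, "gripper": 5},
    {"x": 0, "y": 0, "z": 0.5, "rx": 0, "ry": 0, "rz": 0.94, "gripper": 5},
    {"x": 0, "y": 0, "z": 0.5, "rx": 0, "ry": 0, "rz": 0.97, "gripper": 5},
    {"x": 0, "y": 0, "z": 0.5, "rx": 0, "ry": 0, "rz": 0.97, "gripper": 5},
    {"x": 0, "y": 0, "z": 0.5, "rx": 0, "ry": 0, "rz": 0.97, "gripper": 5},
  ],
)

```text
time: 15.12
tcp_pos: [645.5, 153.5, 184.0]
tool_rot: [[0.231, 0.973, 0.006], [0.973, -0.231, 0.001], [0.002, 0.006, -1.0]]
force: [-4.9, 0.4, 23.7]
gripper_width: 0.195
grasp_force: 83.4
```

```bash
python3 - <<'E'
from h import *
st=manip.state();print(st['tcp_pos'],st['force'],st['ft_torque'],delta((0,0,0))[2])
E
```

```text
[645.48943789 153.45930796 184.04947022] [-4.88459701  0.40179121 23.66783115] [-0.07229097  1.84599028  0.48517901] 76.63
```

Call:
carry_out(
  rows=[
    {"x": 0, "y": -1, "z": 0, "rx": 0, "ry": 0, "rz": 0.02, "gripper": 5},
    {"x": 0, "y": -1, "z": 0, "rx": 0, "ry": 0, "rz": 0.03, "gripper": 5},
    {"x": 0, "y": -1, "z": 0, "rx": 0, "ry": 0, "rz": 0.03, "gripper": 5},
    {"x": 0, "y": -1, "z": 0, "rx": 0, "ry": 0, "rz": 0.03, "gripper": 5},
    {"x": 0, "y": -1, "z": 0, "rx": 0, "ry": 0, "rz": 0.03, "gripper": 5},
  ],
)

```text
time: 15.53
tcp_pos: [644.7, 153.8, 184.0]
tool_rot: [[0.26, 0.966, 0.006], [0.966, -0.26, 0.001], [0.003, 0.006, -1.0]]
force: [-4.7, -0.2, 23.8]
gripper_width: 0.192
grasp_force: 83.4
```

```bash
python3 - <<'E'
from h import *
st=manip.state();p=st['tcp_pos'];print(p,st['force'],st['ft_torque'],delta((0,0,0))[2],np.abs(st['joint_vel']).max())
s=snap('scene','s10');crop(s,'final',245,185,385,305,5)
c=np.array([644.3,152.5]);a=np.radians(75.8);x=np.array([np.cos(a),np.sin(a)]);y=np.array([x[1],-x[0]])
print([((proj(s,[*(c+i*33*x+j*9*y),z])-[245,185])*5).round() for z in (241,205) for i in(-1,1) for j in(-1,1)])
E
```

```text
[644.69002364 153.79569033 184.04973404] [-4.68837347 -0.18450245 23.82050961] [-0.07241555  1.69636927  0.74607518] 74.94 0.09400499733659762
[array([314., 272.]), array([284., 288.]), array([406., 368.]), array([376., 385.]), array([305., 319.]), array([276., 335.]), array([394., 414.]), array([365., 432.])]
```

View pics/final.png

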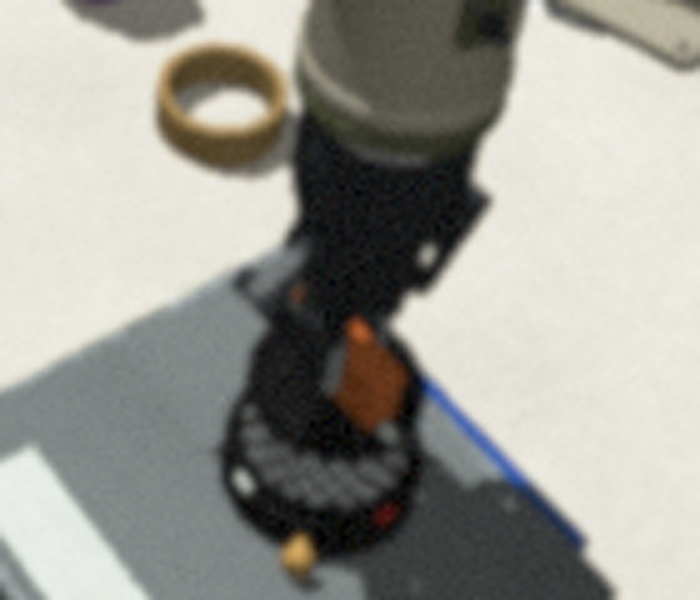

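The picture shows the drawer front home. The canister is seated on the collar with its bar end at (393,400), pointing to the red mark at (385,513). It is pressed with about 24 N and turned against the stop, so I hand in.

```bash
python3 -c "
from bench import manip
print(manip.finish_job())"
```

```text
the job is handed in; nothing more can be done
None
```

I handed the job in with the drawer clicked home and the canister in the collar, still gripped, pressed flush with about 24 N and turned to its stop at the red marks. The first push on the drawer rode over its top edge and a second closed it; I went nowhere near the mug, bottle, jar or tape, and the hand-in gave no verdict.

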